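Lock back the belt tensioner of a map plotter's paper drive

ROBOT

A 6-joint arm with a two-finger parallel gripper is mounted at the origin on the work surface. World frame = base frame: x ahead of the robot, y to its left, z up, the work surface at z = 0. Lengths are in m, angles in rad, forces in N, time in s.
With the tool pointing down it reaches from about 0.35 to 1 m from the base axis. Payload 7.1 kg.
Tool frame: the origin (TCP) lies at the very end of the fingers, on their centre line; the grasp point (between the pads) lies 19 mm behind it; z points along the fingers, x is the direction in which the jaws open and shut, and the axes are right-handed (so a half turn about z gives the same grasp; the last joint's range is limited). The gripper opens to 85 mm and grips with 20 to 120 N. Pads are 22 mm wide; open, the fingers measure 114 mm over their backs; the gripper's body (76 mm by 85 mm) begins 54 mm behind the grasp point. The pads swing forward as they close: fully open they stand 13 mm farther back than shut.
Start: joints at [1.156, 0.423, 1.63, -0, 1.089, -0.019], TCP at [0.241, 0.577, 0.231] pointing down, gripper open.
Joint ranges: [-3, 3], [-0.9, 2.11], [0.09, 2.58], [-1.31, 4.45], [0.11, 2.69], [-2.54, 2.54]. Speed limits (rad/s): [2.39, 2.39, 3.01, 3.14, 3.14, 3.14].

INTERFACE

Orientations are given as a 3x3 rotation matrix whose columns are the frame's x, y, z axes.
In Python, from rig import robot, capture, camera_model, order gives the robot as it stands. The module is installed in compiled form; this text tells all that it offers.
- The arm moves only by the tool move_arm, never from a script. Its arguments are lists of equal length, an entry for each row: "travel": the shift along the tool's x, y, z in cm, a list of three; "twist": the turn about the tool's z in rad; "claw": the closure, from 0 (fully open) to 1 (shut). A call has 1 to 20 rows; each row is the pose to reach, as a shift and turn from the pose commanded when the call began, along the tool's axes at that moment; what a row does not reach only later rows make up. A row lasts 1/8 s, in which the tool goes at most 62.5 mm and 10.7 degrees, less where a joint would pass 70% of its speed; a pose out of reach is approached as far as the arm can. A call with a gripper value outside its range is refused whole. The fingers move at their own pace and stop on an object; "force" is the grip in N (left out, the last holds). Time passes only in rows, so rows that repeat a pose let the fingers close. It gives the time, the measured TCP pose, the force and the opening at its end, in the units of the state.
- robot.get_state(): the state, without advancing time (a new reading comes with each control period).
- capture(name): name is "side" or "top"; returns (picture, depth): 400x640x3 uint8, red, green, blue; 400x640 float32, m along the optical axis (not along the pixel's ray), 0 where there is no reading.
- camera_model(name): a dict with "fovy" (degrees; the focal length in pixels is half the picture's height over the tangent of half this angle, whatever the lens; pixels are square), "cx", "cy" (the principal point, pixels), "view" (4x4, takes a point from world to camera coordinates). Camera axes: x right, y down, z forward; pixel columns grow to the right and rows downward; lengths in m; the calibration is good to about 2 mm. A picture is of the moment at which its call begins. camera_model takes no time and is no camera call.
- order.close_job(): hands the job in, once; it reports no verdict.
The state is a dict: "time_s": time; "qpos": joint angles; "qd": joint speeds; "joint_efforts": joint torques, N m; "tool_pos": TCP position; "ee_rot": TCP orientation; "ft_force": force on the tool from outside, world axes, zero at the start; "wrist_torque": the same for the moment, N m; "opening": finger opening in m.
Only numpy, scipy, OpenCV 4.12 (cv2) and the standard library are available. Lean on these libraries where they do the work, as an engineer would, in place of code of your own. Each camera call takes 0.05 s, during which the arm holds its last target.

TASK

The belt is off this plotter drive and the tension wheel has to be locked back before a new one can go on. Take the red-handled locking pin from the pin stand, start it in the orange eye of the tensioner arm, use it to swing the sprung wheel back while feeling with the tip for the hole in the index plate underneath, push it fully home there and let go, so that the pin alone holds the wheel back. Do not force the pin or strike the drive, do not let the wheel fly back on its spring, and leave the other pins and things where they are.

Things in the scene. Friction and masses are not known exactly. Their poses are not given: they have to be found in the camera images.
- drive_unit: Fixed paper-drive unit: 285 x 220 mm aluminium plate on four feet, top 53 mm above the desk, with motor, toothed pulleys (tops up to 103 mm) and belt tensioner; the belt is off. Origin: on the desk under the tensioner's pivot, z up. The plate spans -110 to +175 mm along the unit's x and -130 to +90 mm along its y. Yaw within 0.3 rad.
- tension_arm (a joint): Turn of the tensioner arm, a dark steel bar on an upright pivot, rad: 0 at rest on its stop, growing counter-clockwise from above, end stop at 1.15. A spring drives it back to 0 with 0.31 N m at rest and 0.43 N m at 1.0 rad (5 to 6.5 N at the eye); let go, it flies back. The orange eye is 65 mm to one side of the pivot, the white tension wheel 63 mm to the other.
- eye (a point): Centre of the upper mouth of the arm's orange lock eye: a 28 mm square block 12 mm thick, upper face 81 mm above the desk, underside 2 mm above the index plate, with an upright through hole 11.5 mm wide. At rest it is at unit x -53, y +37 mm (145 degrees about the pivot); as the arm turns it circles the pivot towards the unit's -y. Site x points to the pivot, z up.
- wheel (a point): Centre of the top of the white tension wheel (46 mm across its flanges, top 98 mm above the desk) on the arm, 63 mm from the pivot, opposite the eye.
- lock_pin: Locking pin, 62 mm, 60 g: greased steel shank 10 mm wide, 26 mm long, its last 3 mm tapered to 6.6 mm; steel collar 23 mm wide, 4 mm thick; red square handle 18 x 18 x 32 mm. Origin: the tip; z towards the handle, x and y square to its flats. Starts upright in any hole of the stand, collar on the block, flats within 9 degrees of the stand's sides.
- pin_tip (a point): Tip of the locking pin (its body's origin).
- pin_collar (a point): Centre of the underside of the pin's collar, 26 mm above the tip. Home in the tensioner, the collar lies on the eye, the tip 12 mm deep in the index plate; while the tip only rests on top of the index plate, the collar is 12 mm above the eye.
- pin_stand: Fixed wooden block 146 (along its x) x 50 mm, 40 mm high, with three upright holes in a row along its x, 47 mm apart, 30 mm deep. Holds three pins of one shape with red (the one to use), blue and grey handles, in any order. Origin: centre of its underside. Yaw within 0.3 rad.
- blue_pin: Pin with a blue handle, for another machine, in the stand; stays there. Origin: its tip.
- grey_pin: Pin with a grey handle, for another machine, in the stand; stays there. Origin: its tip.
- spare_wheel: Loose spare white wheel, 46 mm across, 19 mm high, on the desk near the unit. Origin: centre of its underside.
- screwdriver: Loose yellow screwdriver, 170 mm long, on the desk to the left of the unit.
- calipers: Loose steel calipers, 150 mm long, 12 mm high, lying on the desk. Origin: middle of the underside.
- receiver: Loose yellow handheld satellite receiver, 130 x 62 x 30 mm, on the desk beyond the stand. Origin: centre of its underside.
- mug: Loose blue mug, 80 mm across, 95 mm tall, to the left of the unit. Origin: centre of its underside.
- mouse: Loose black round computer mouse, 62 mm across, 35 mm high, at the left, near the robot. Origin: centre of its underside.
- pivot (a point): On the tensioner's pivot axis, level with the upper face (67 mm above the desk) of the bright steel index plate, 14 mm thick, that lies under the eye's path. The index plate has one round hole, 11.5 mm wide, 14 mm deep, 65 mm from the pivot. It is clamped differently on each drive: the eye comes over the hole somewhere from 0.40 to 0.92 rad from rest, to be found by feel or seen in pictures.
Things that resemble listed ones, but are neither listed nor needed, are in the scene too. Of the things that look like the lock_pin, the smallest one is meant.

How it is judged:
By the outcome, as a careful person would: the job done as asked, in the order asked, and still so for the second after the job is handed in, with the robot touching nothing.
It also fails if it takes over 69 s, if anything falls off the work surface, if the arm or the gripper's body presses on something with over 40 N, if the wrist force passes 120 N, or if a joint passes its speed limit or range.

## Working session

There is one attempt and no reset: what is moved stays moved. The work goes in short steps, Python scripts to look and compute and a tool call to move; the robot and the scene stay as the last step left them, time stands still between calls to the robot, and variables do not carry over. Pictures are saved under pics/ and viewed, and the job is handed in when it is done.

Besides the shell and the picture viewer there is one more tool, called after ">>>" as a command line: name --pt "numbers of a row" for each row, then --argument value for the rest. move_arm: Moves the arm, as the interface text tells. Its arguments: {"type":"object","properties":{"travel":{"type":"array","items":{"type":"array","items":{"type":"number"}}},"twist":{"type":"array","items":{"type":"number"}},"claw":{"type":"array","items":{"type":"number"}},"force":{"type":"number"}},"required":["travel","twist","claw"]}

```bash
mkdir -p pics; ls
cat > h.py <<'E'
import numpy as np, cv2
from rig import robot, capture, camera_model, order
def cam(n):
    m=camera_model(n); f=200/np.tan(np.radians(m['fovy'])/2); return f,m['cx'],m['cy'],np.array(m['view'])
def ray(n,u,v):
    f,cx,cy,V=cam(n); R=V[:3,:3]; o=-R.T@V[:3,3]; d=R.T@np.array([(u-cx)/f,(v-cy)/f,1]); return o,d
def onz(n,u,v,z):
    o,d=ray(n,u,v); return o+d*(z-o[2])/d[2]
def proj(n,p):
    f,cx,cy,V=cam(n); c=V[:3,:3]@np.array(p)+V[:3,3]; return np.array([cx+f*c[0]/c[2],cy+f*c[1]/c[2]])
def dpt(n,u,v,D):
    o,d=ray(n,u,v); return o+d*D[int(round(v)),int(round(u))]
def save(name,im,box=None,s=1):
    if box: im=im[box[1]:box[3],box[0]:box[2]]
    im=cv2.resize(im,None,fx=s,fy=s,interpolation=cv2.INTER_CUBIC)
    cv2.imwrite('pics/'+name+'.png',im[:,:,::-1])
E
python3 - <<'E'
from h import *
for n in ['side','top']:
    im,D=capture(n); save(n+'0',im); np.save('pics/'+n+'0.npy',D); np.save('pics/'+n+'0im.npy',im)
    m=camera_model(n);print(n,m); print(ray(n,320,200))
s=robot.get_state(); print(s)
E
```

```text
pics
side {'fovy': 55.332671546276785, 'cx': 322.3835126264215, 'cy': 200.2010130347441, 'view': array([[ 0.9093475 , -0.41539688, -0.02307711, -0.48180889],
       [-0.23979893, -0.47800214, -0.84499138,  0.2077231 ],
       [ 0.33997587,  0.77392467, -0.53428178,  0.78837865],
       [ 0.        ,  0.        ,  0.        ,  1.        ]])}
(array([ 0.21991377, -0.71099551,  0.58562181]), array([ 0.33442069,  0.77677191, -0.53369235]))
top {'fovy': 47.294567474364165, 'cx': 316.8077535572564, 'cy': 199.134440103835, 'view': array([[ 0.0250369 , -0.9995393 ,  0.01715645,  0.02018094],
       [-0.98848967, -0.02731421, -0.14880221,  0.52657129],
       [ 0.14920227, -0.01323342, -0.98871814,  1.16554043],
       [ 0.        ,  0.        ,  0.        ,  1.        ]])}
(array([0.34610373, 0.04997862, 1.2303997 ]), array([ 0.14750404, -0.02027095, -0.98888022]))
{'time_s': 0.1, 'qpos': array([ 1.15603568e+00,  4.23754742e-01,  1.63060240e+00,  1.99647107e-05,
        1.08857014e+00, -1.90022630e-02]), 'qd': array([ 0.00125264, -0.00154516, -0.00311391,  0.00091644, -0.00101542,
       -0.00054024]), 'joint_efforts': array([-1.55289081e-04, -5.58424401e+01, -2.82441741e+01,  9.86663082e-06,
        3.00993444e-03, -1.11127039e-05]), 'tool_pos': array([0.24072252, 0.57626411, 0.23063385]), 'ee_rot': array([[ 3.85516253e-01,  9.22700879e-01, -5.54004369e-04],
       [ 9.22700081e-01, -3.85516648e-01, -1.21434048e-03],
       [-1.33405093e-03, -4.30318866e-05, -9.99999109e-01]]), 'ft_force': array([-0.07135164,  0.95257391, -0.35798878]), 'wrist_torque': array([-0.00518449,  0.00653136,  0.05601521]), 'opening': 0.0854707174311104}
```

View pics/side0.png

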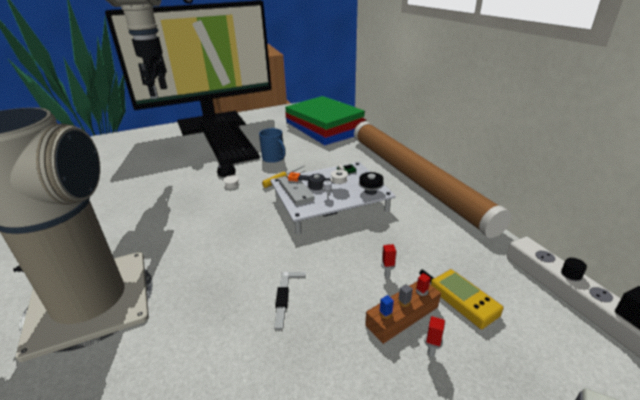

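View pics/top0.png

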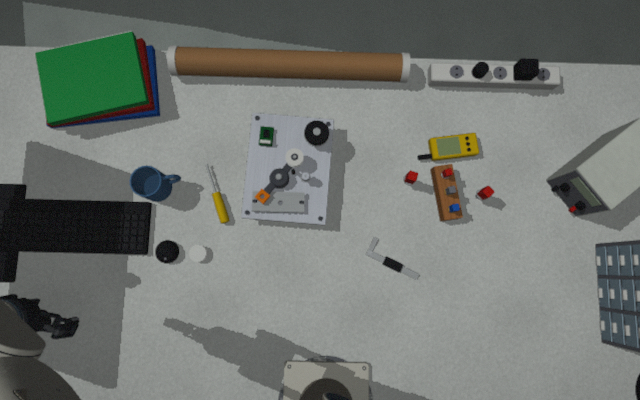

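The side view shows the stand with blue (387,305), grey (405,295) and red (423,284) pins. Two larger loose red lookalikes stand free at (389,255) and (435,330). In the top view, red candidates are (447,172) in the stand, and (411,177) and (486,193) off it. I choose the one in the stand and check it in close crops.

Run:
```python
from h import *
s=np.load('pics/side0im.npy'); t=np.load('pics/top0im.npy')
a=cv2.resize(s[230:360,350:520],None,fx=4,fy=4,interpolation=cv2.INTER_CUBIC)
save('c1',a)
save('c2',t,(395,125,505,235),5)
save('c3',t,(230,100,345,235),4.4)
save('c4',s,(260,155,405,240),5)
```

```text
(no output)
```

View pics/c1.png

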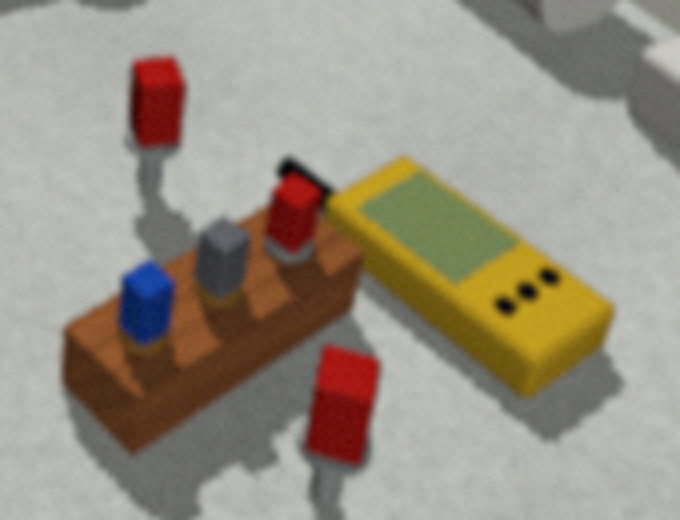

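View pics/c2.png

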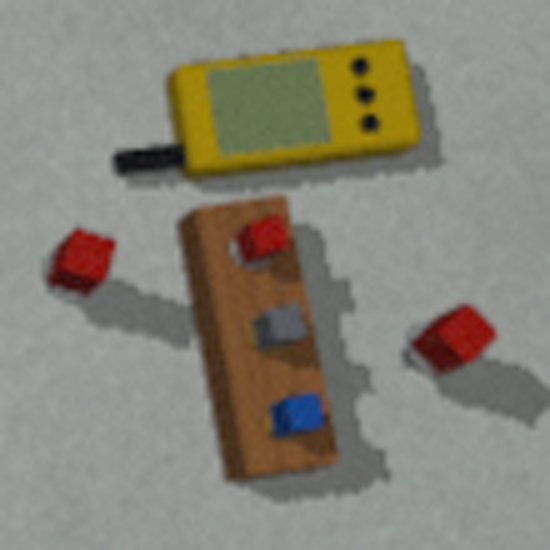

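View pics/c3.png

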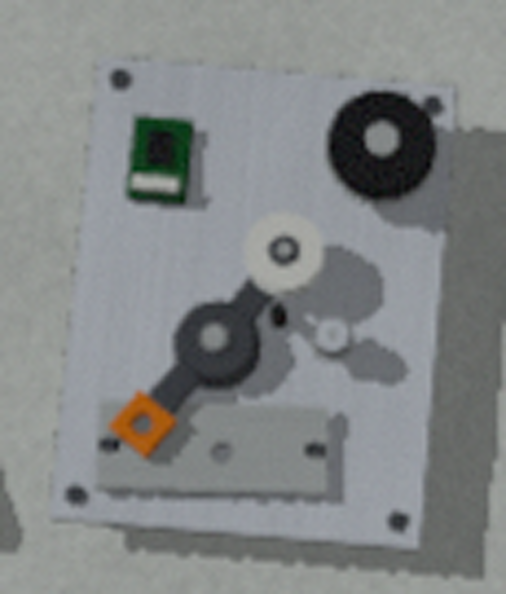

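View pics/c4.png

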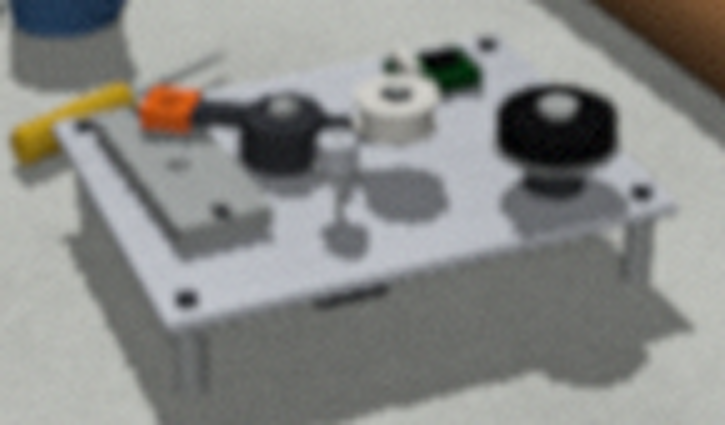

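The close crops confirm it: the red pin in the stand is clearly smaller than the two free-standing red ones. The index-plate hole is visible at crop c3 (222,451). Now measuring.

```bash
cat > meas.py <<'E'
from h import *
def cloud(n,D,mask):
    v,u=np.nonzero(mask&(D>0)); f,cx,cy,V=cam(n); d=D[v,u]
    c=np.stack([(u-cx)/f*d,(v-cy)/f*d,d],1); R=V[:3,:3]; return (c-V[:3,3])@R, u, v
E
python3 - <<'E'
from meas import *
for n in ['top','side']:
    im=np.load(f'pics/{n}0im.npy').astype(int); D=np.load(f'pics/{n}0.npy')
    hsv=cv2.cvtColor(im.astype(np.uint8),cv2.COLOR_RGB2HSV)
    H,S,Vv=[hsv[:,:,i].astype(int) for i in range(3)]
    red=((H<6)|(H>174))&(S>150)&(Vv>80)
    k,l,st,ce=cv2.connectedComponentsWithStats(red.astype(np.uint8))
    for i in range(1,k):
        if 20<st[i,4]<600:
            P,u,v=cloud(n,D,l==i); 
            top=P[:,2].max(); q=P[P[:,2]>np.percentile(P[:,2],60)]
            print(n,'red',ce[i].round(1),st[i,4],'ztop',top.round(4),'med',np.median(q,0).round(4),'onz76',onz(n,*ce[i],.076).round(4))
    org=(H>8)&(H<18)&(S>200)&(Vv>150)
    k,l,st,ce=cv2.connectedComponentsWithStats(org.astype(np.uint8))
    for i in range(1,k):
        if st[i,4]>40:
            P,u,v=cloud(n,D,l==i); print(n,'orange',ce[i].round(1),st[i,4],np.median(P,0).round(4),onz(n,*ce[i],.081).round(4))
# top image features from crop c3
for nm,(a,b),z in [('eyehole',(142,423),.081),('pivothub',(213,336),.09),('wheel',(285,250),.098),('idxhole',(222,451),.067),('bl',(76,495),.053),('br',(399,521),.053),('tl',(121,79),.053),('tr',(433,105),.053)]:
    u,v=230+(a+.5)/4.4-.5,100+(b+.5)/4.4-.5
    D=np.load('pics/top0.npy'); print(nm,round(u,1),round(v,1),onz('top',u,v,z).round(4),dpt('top',u,v,D).round(4))
for nm,(a,b),z in [('eyehole',(172,100),.081),('wheel',(396,90),.098),('idxhole',(180,165),.067)]:
    u,v=260+(a+.5)/5-.5,155+(b+.5)/5-.5
    D=np.load('pics/side0.npy'); print('side',nm,round(u,1),round(v,1),onz('side',u,v,z).round(4),dpt('side',u,v,D).round(4))
E
```

```text
top red [143.4  62.3] 145 ztop 0.0604 med [0.8921 0.5152 0.0564] onz76 [0.8755 0.5045 0.076 ]
top red [141.  106.7] 35 ztop 0.0581 med [0.7614 0.5049 0.0558] onz76 [0.7524 0.501  0.076 ]
top red [447.2 171.9] 58 ztop 0.0798 med [ 0.6029 -0.305   0.0783] onz76 [ 0.6009 -0.3016  0.076 ]
top red [411.6 175.8] 85 ztop 0.0878 med [ 0.5858 -0.2104  0.0848] onz76 [ 0.5881 -0.2089  0.076 ]
top red [486.9 191.2] 87 ztop 0.089 med [ 0.5519 -0.4035  0.0848] onz76 [ 0.5532 -0.4036  0.076 ]
top red [572.5 208.5] 26 ztop 0.0618 med [ 0.5194 -0.6448  0.0376] onz76 [ 0.5141 -0.6239  0.076 ]
top orange [262.1 196. ] 68 [0.5234 0.1734 0.081 ] [0.5239 0.1738 0.081 ]
side red [336.  127.5] 259 ztop 0.0581 med [0.8309 0.5081 0.0541] onz76 [0.7896 0.447  0.076 ]
side red [389.3 254.9] 218 ztop 0.085 med [ 0.5845 -0.2128  0.0831] onz76 [ 0.5793 -0.2222  0.076 ]
side red [423.  282.5] 186 ztop 0.0784 med [ 0.6008 -0.3071  0.0761] onz76 [ 0.5923 -0.3152  0.076 ]
side red [435.1 330.7] 374 ztop 0.0857 med [ 0.5504 -0.4046  0.083 ] onz76 [ 0.5432 -0.4116  0.076 ]
side orange [293.2 176.1] 53 [0.5202 0.1699 0.0809] [0.5205 0.1693 0.081 ]
eyehole 261.9 195.8 [0.5244 0.1744 0.081 ] [0.5267 0.1761 0.0658]
pivothub 278.0 176.0 [0.575  0.1347 0.09  ] [0.5754 0.1349 0.0879]
wheel 294.4 156.4 [0.6251 0.0945 0.098 ] [0.6238 0.0943 0.1035]
idxhole 280.1 202.1 [0.5113 0.1286 0.067 ] [0.5127 0.1293 0.0571]
bl 246.9 212.1 [0.4848 0.2144 0.053 ] [0.4844 0.2139 0.0564]
br 320.3 218.0 [0.4745 0.0239 0.053 ] [0.4738 0.0241 0.0595]
tl 257.1 117.6 [0.7398 0.1993 0.053 ] [0.7395 0.1992 0.0537]
tr 328.0 123.5 [0.7292 0.0094 0.053 ] [0.7278 0.0095 0.0572]
side eyehole 294.0 174.6 [0.5258 0.1765 0.081 ] [0.5275 0.1816 0.0781]
side wheel 338.8 172.6 [0.6276 0.1021 0.098 ] [0.6237 0.0943 0.1027]
side idxhole 295.6 187.6 [0.5118 0.1304 0.067 ] [0.5133 0.1349 0.0642]
```

Run:
```python
from meas import *
im=np.load('pics/top0im.npy'); 
b=im[155:220,425:470]; s=8
B=cv2.resize(b,None,fx=s,fy=s,interpolation=cv2.INTER_CUBIC); B=cv2.GaussianBlur(B,(9,9),2)
r=B.astype(int); score=r[:,:,0]-(r[:,:,1]+r[:,:,2])/2
print(score.max())
for th in (120,140,150,160):
    m=(score>th).astype(np.uint8); cs,_=cv2.findContours(m,0,2)
    if cs:
        c=max(cs,key=cv2.contourArea); R=cv2.minAreaRect(c); p=np.array(R[0]); u,v=(p+.5)/s-.5+np.array([425,155]); print(th,R,u.round(2),v.round(2),onz('top',u,v,.076).round(4))
for nm,sc in [('blue',r[:,:,2]-r[:,:,0]),]:
    m=(sc>90).astype(np.uint8); cs,_=cv2.findContours(m,0,2); c=max(cs,key=cv2.contourArea); R=cv2.minAreaRect(c);p=np.array(R[0]); u,v=(p+.5)/s-.5+np.array([425,155]); print(nm,R,onz('top',u,v,.07).round(4))
m=(score>20)
save('c5',im,(425,155,470,220),9)
```

```text
129.0
120 ((192.92193603515625, 131.90147399902344), (47.92326354980469, 31.52204704284668), 37.5685920715332) 448.68 171.05 [ 0.6034 -0.3055  0.076 ]
blue ((244.4822998046875, 420.3476257324219), (47.83757400512695, 51.2261962890625), 77.6609115600586) [ 0.5103 -0.3223  0.07  ]
```

View pics/c5.png

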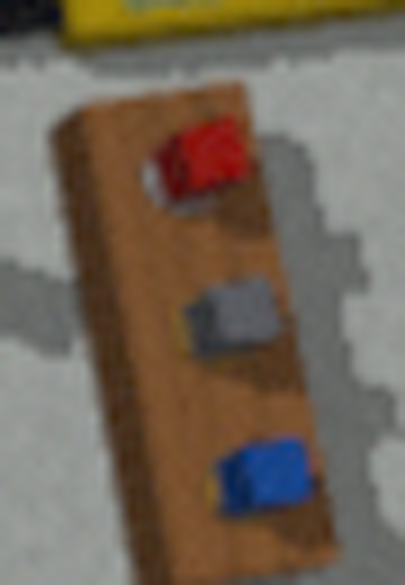

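>>> move_arm --pt "-4 4 0" --pt "-8 8 0" --pt "-12 12 0" --pt "-16 16 0" --pt "-20 20 0" --pt "-24 24 0" --pt "-28 28 0" --pt "-32 32 0" --pt "-36 36 0" --pt "-40 40 0" --pt "-44 44 0" --pt "-48 48 0" --pt "-52 52 0" --pt "-56 56 0" --pt "-60 60 0" --pt "-63 63 1" --pt "-65 65 2" --pt "-67.5 67.3 4" --pt "-67.5 67.3 6" --twist '[0.14, 0.28, 0.42, 0.56, 0.7, 0.84, 0.98, 1.12, 1.26, 1.4, 1.54, 1.68, 1.82, 1.96, 2.1, 2.24, 2.38, 2.45, 2.45]' --claw '[0, 0, 0, 0, 0, 0, 0, 0, 0, 0, 0, 0, 0, 0, 0, 0, 0.2, 0.35, 0.35]' --force 40

```text
time_s: 2.48
tool_pos: [0.6019, -0.3076, 0.1701]
ee_rot: [[0.289, -0.957, 0.0], [-0.957, -0.289, -0.0], [0.001, -0.0, -1.0]]
ft_force: [0.1, 0.4, 0.5]
opening: 0.0554
```

The red pin's top face is at about (217,148) in the crop, roughly 0.25 rad of yaw. The gripper is now above it. I'll go down part way and check from the side.

>>> move_arm --pt "-0.1 -0.1 2" --pt "-0.1 -0.1 4" --pt "-0.1 -0.1 6" --pt "-0.1 -0.1 7.5" --twist '[0.04, 0.04, 0.04, 0.04]' --claw '[0.4, 0.4, 0.4, 0.4]'

```text
time_s: 2.98
tool_pos: [0.602, -0.3039, 0.0949]
ee_rot: [[0.254, -0.967, -0.001], [-0.967, -0.254, 0.0], [-0.001, 0.001, -1.0]]
ft_force: [0.2, 0.4, -0.7]
opening: 0.0513
```

Run:
```python
from h import *
im,D=capture('side'); save('s1',im,(350,190,480,340),4); 
im,D=capture('top'); save('t1',im,(390,120,500,230),5); print(robot.get_state()['tool_pos'],proj('side',robot.get_state()['tool_pos']))
```

```text
[ 0.6012248  -0.30360995  0.09418037] [424.21858261 269.81056202]
```

View pics/s1.png

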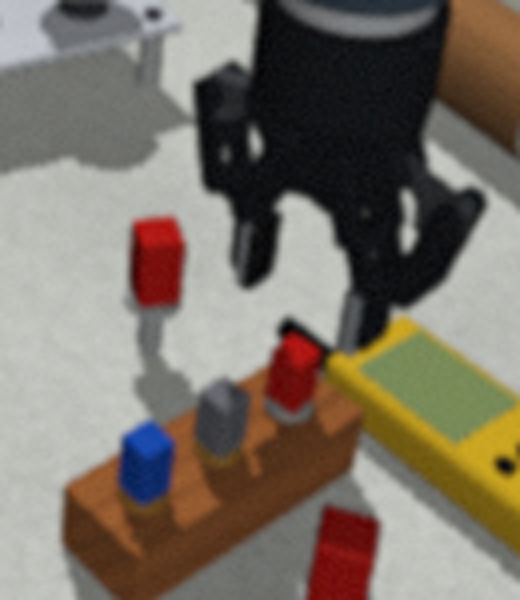

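View pics/t1.png

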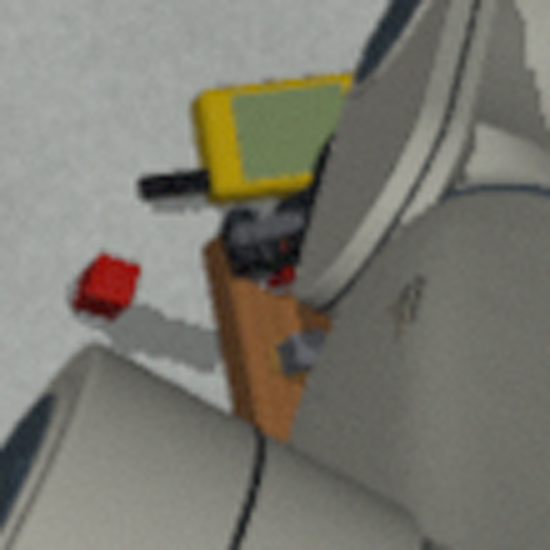

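Run:
```python
from h import *
for u,v in [(350+298/4-.4,190+347/4-.4)]:
    print('side top face centre',onz('side',u,v,.076))
print('side mask', onz('side',423,282.5,.061), 'collar',onz('side',350+290/4-.4,190+405/4-.4,.042))
print(robot.get_state()['tool_pos'])
```

```text
side top face centre [ 0.60410049 -0.30296033  0.076     ]
side mask [ 0.60327988 -0.30355423  0.061     ] collar [ 0.60185559 -0.30625931  0.042     ]
[ 0.6012248  -0.30360995  0.09418037]
```

>>> move_arm --pt "0.1 -0.15 1.5" --pt "0.1 -0.15 3" --pt "0.1 -0.15 4" --pt "0.1 -0.15 4.6" --pt "0.1 -0.15 4.6" --twist '[0.02, 0.02, 0.02, 0.02, 0.02]' --claw '[0.4, 0.4, 0.4, 0.4, 0.4]'

```text
time_s: 3.7
tool_pos: [0.6038, -0.3048, 0.0498]
ee_rot: [[0.234, -0.972, -0.001], [-0.972, -0.234, 0.0], [-0.001, 0.001, -1.0]]
ft_force: [-0.3, 0.5, -0.6]
opening: 0.0513
```

>>> move_arm --pt "0 0 0" --pt "0 0 0" --pt "0 0 0" --pt "0 0 0" --pt "0 0 0" --twist '[0, 0, 0, 0, 0]' --claw '[0.6, 0.7, 0.9, 0.9, 0.9]' --force 50

```text
time_s: 4.32
tool_pos: [0.6043, -0.3048, 0.0509]
ee_rot: [[0.234, -0.972, 0.0], [-0.972, -0.234, 0.0], [0.0, -0.0, -1.0]]
ft_force: [-1.7, 2.6, 5.1]
opening: 0.0169
```

>>> move_arm --pt "0 0 -0.5" --pt "0 0 -1.2" --pt "0 0 -2" --pt "0 0 -3" --pt "0 0 -5" --pt "0 0 -7.5" --pt "0 0 -10" --pt "0 0 -12" --pt "0 0 -12" --twist '[0, 0, 0, 0, 0, 0, 0, 0, 0]' --claw '[0.9, 0.9, 0.9, 0.9, 0.9, 0.9, 0.9, 0.9, 0.9]'

```text
time_s: 5.45
tool_pos: [0.6052, -0.3056, 0.1729]
ee_rot: [[0.234, -0.972, 0.004], [-0.972, -0.234, -0.002], [0.003, -0.003, -1.0]]
ft_force: [-0.2, -0.8, -0.2]
opening: 0.0169
```

Run:
```python
from h import *
im,D=capture('side'); save('s2',im,(340,150,490,340),3.1); print(robot.get_state()['tool_pos'],robot.get_state()['ft_force'])
```

```text
[ 0.60433492 -0.30517825  0.1713305 ] [-0.26425075 -0.55238737 -1.6168041 ]
```

View pics/s2.png

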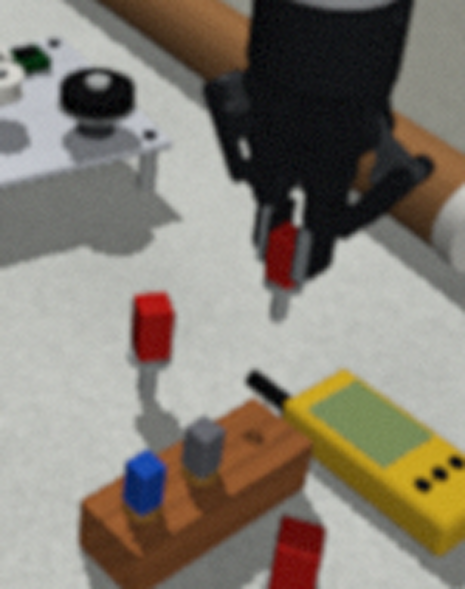

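Run:
```python
from h import *
for z in (.130,.134,.138):print(onz('side',340+277/3.1-.4,150+319/3.1-.4,z))
```

```text
[ 0.6093026  -0.29994566  0.13      ]
[ 0.60588407 -0.30355435  0.134     ]
[ 0.60246555 -0.30716305  0.138     ]
```

>>> move_arm --pt "-2 -0.1 0" --pt "-6 -0.4 0" --pt "-10 -0.7 0" --pt "-14 -1 0" --pt "-18 -1.3 0" --pt "-22 -1.6 0" --pt "-26 -1.9 0" --pt "-30 -2.2 0" --pt "-34 -2.5 0" --pt "-38 -2.8 0" --pt "-42 -3.1 0" --pt "-46 -3.3 0" --pt "-48.4 -3.4 0" --pt "-48.4 -3.4 0" --pt "-48.4 -3.4 1" --pt "-48.4 -3.4 1" --pt "-48.4 -3.4 1" --twist '[0, 0, 0, 0, 0, 0, 0, 0, 0, 0, 0, 0, 0, 0, 0, 0, 0]' --claw '[0.9, 0.9, 0.9, 0.9, 0.9, 0.9, 0.9, 0.9, 0.9, 0.9, 0.9, 0.9, 0.9, 0.9, 0.9, 0.9, 0.9]'

```text
time_s: 7.62
tool_pos: [0.524, 0.1728, 0.16]
ee_rot: [[0.233, -0.973, -0.001], [-0.973, -0.233, -0.0], [0.0, 0.001, -1.0]]
ft_force: [0.3, 0.3, -0.6]
opening: 0.017
```

Run:
```python
from h import *
im,D=capture('side'); save('s3',im,(250,100,370,230),4.6); np.save('pics/s3.npy',im)
im,D=capture('top'); save('t3',im,(220,110,350,240),4.6); s=robot.get_state();print(s['tool_pos'],s['ft_force'],s['ee_rot'])
```

```text
[0.52425519 0.17308113 0.1603695 ] [ 0.02245717 -0.45605493 -1.24902602] [[ 2.32693372e-01 -9.72550143e-01  1.22564203e-04]
 [-9.72550150e-01 -2.32693370e-01  2.78503954e-05]
 [ 1.43397135e-06 -1.25680436e-04 -9.99999992e-01]]
```

View pics/s3.png

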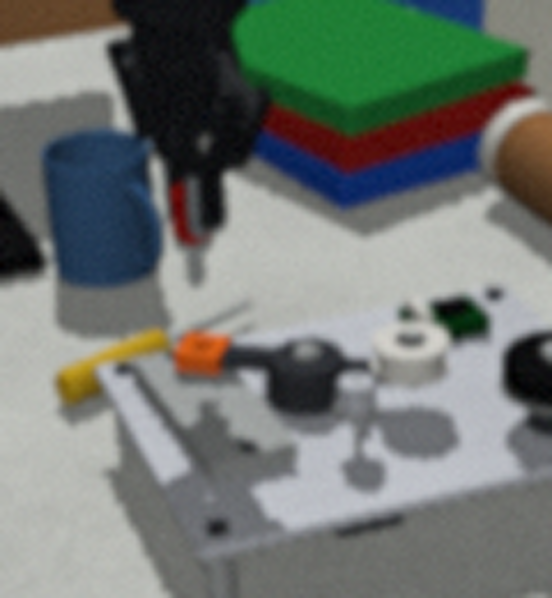

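View pics/t3.png

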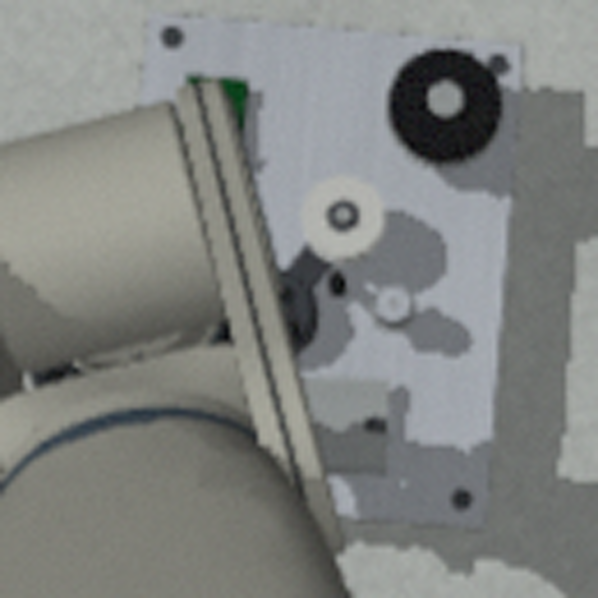

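Run:
```python
from h import *
im=np.load('pics/s3.npy'); save('s3b',im,(280,130,310,190),10)
im=np.load('pics/top0im.npy'); save('t3b',im,(245,165,295,215),12)
```

```text
(no output)
```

View pics/s3b.png

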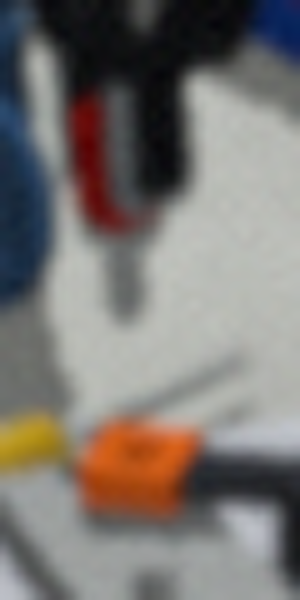

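View pics/t3b.png

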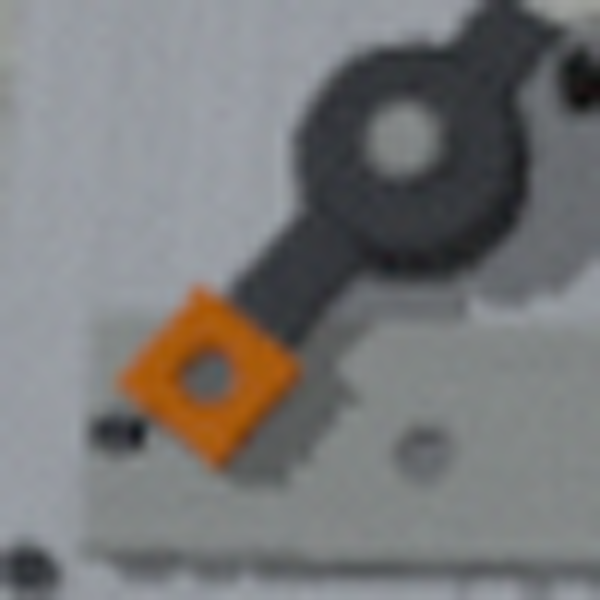

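Run:
```python
from h import *
print('eye top',onz('top',261.87,195.6,.081),'idx',onz('top',279.96,202.2,.067), 'eye side',onz('side',293.8,174.3,.081))
tp=robot.get_state()['tool_pos']
for dz in (.034,.037,.040): print(dz,'tip side',onz('side',291.95,161.45,tp[2]-dz))
print(tp, 'axis pred px tip', proj('side',tp-[0,0,.037]))
print('eye px diff per mm', proj('side',[.525,.1743,.081]),proj('side',[.525,.1763,.081]))
```

```text
eye top [0.52478018 0.17448671 0.081     ] idx [0.51108554 0.12888355 0.067     ] eye side [0.52588705 0.17839385 0.081     ]
0.034 tip side [0.51996544 0.168847   0.1263695 ]
0.037 tip side [0.52192549 0.17459444 0.1233695 ]
0.04 tip side [0.52388553 0.18034189 0.1203695 ]
[0.52425519 0.17308113 0.1603695 ] axis pred px tip [292.95175135 161.49652916]
eye px diff per mm [294.02847985 174.99703067] [293.77089445 174.68978291]
```

>>> move_arm --pt "-0.1 -0.1 1.2" --pt "-0.1 -0.1 2.4" --pt "-0.1 -0.1 3.1" --pt "-0.1 -0.1 3.4" --pt "-0.1 -0.1 3.4" --pt "-0.1 -0.1 3.4" --twist '[0, 0, 0, 0, 0, 0]' --claw '[0.9, 0.9, 0.9, 0.9, 0.9, 0.9]'

```text
time_s: 8.48
tool_pos: [0.525, 0.1749, 0.1266]
ee_rot: [[0.234, -0.972, 0.0], [-0.972, -0.234, 0.0], [-0.0, -0.001, -1.0]]
ft_force: [-0.7, 0.3, -0.7]
opening: 0.017
```

Run:
```python
from h import *
ims=[capture('side')[0].astype(float) for _ in range(4)]
im=np.clip(np.mean(ims,0),0,255).astype(np.uint8); np.save('pics/s4.npy',im); save('s4',im,(275,145,315,190),13)
s=robot.get_state();print(s['tool_pos'],s['ft_force'],proj('side',s['tool_pos']-[0,0,.037]),proj('side',[.5248,.1744,.081]))
```

```text
[0.52492183 0.17485993 0.12661089] [ 0.27924103  0.31460028 -0.44893323] [293.73389889 172.17388525] [293.9482134  174.99731194]
```

View pics/s4.png

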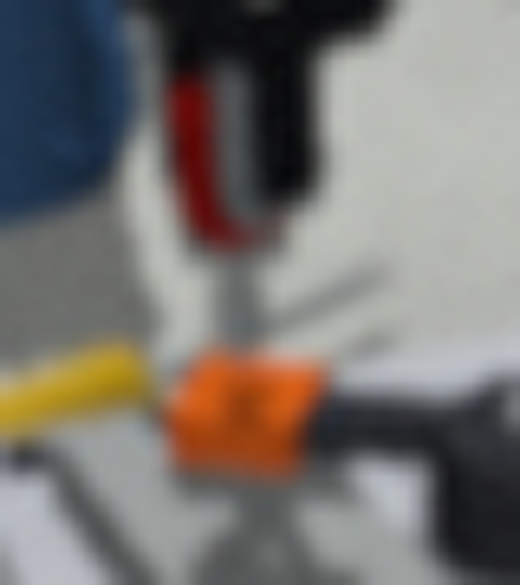

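>>> move_arm --pt "0 0 0.4" --pt "0 0 0.7" --pt "0 0 1.0" --pt "0 0 1.0" --twist '[0, 0, 0, 0]' --claw '[0.9, 0.9, 0.9, 0.9]'

```text
time_s: 9.18
tool_pos: [0.5248, 0.1748, 0.116]
ee_rot: [[0.234, -0.972, -0.0], [-0.972, -0.234, 0.0], [-0.0, 0.0, -1.0]]
ft_force: [-0.1, -0.6, -1.3]
opening: 0.0167
```

>>> move_arm --pt "0 0 0.1" --pt "0 0 0.2" --pt "0 0 0.3" --pt "0 0 0.3" --twist '[0, 0, 0, 0]' --claw '[0.9, 0.9, 0.9, 0.9]'

```text
time_s: 9.68
tool_pos: [0.5253, 0.1751, 0.1134]
ee_rot: [[0.234, -0.972, 0.001], [-0.972, -0.234, 0.0], [-0.0, -0.001, -1.0]]
ft_force: [1.8, 2.2, -1.8]
opening: 0.0168
```

>>> move_arm --pt "0 0 0.2" --pt "0 0 0.4" --pt "0 0 0.6" --pt "0 0 0.7" --pt "0 0 0.7" --twist '[0, 0, 0, 0, 0]' --claw '[0.9, 0.9, 0.9, 0.9, 0.9]'

```text
time_s: 10.3
tool_pos: [0.5252, 0.1751, 0.1063]
ee_rot: [[0.234, -0.972, 0.001], [-0.972, -0.234, 0.0], [-0.0, -0.001, -1.0]]
ft_force: [3.4, 4.4, -0.4]
opening: 0.0172
```

>>> move_arm --pt "0 0 0.1" --pt "0 0 0.15" --pt "0 0 0.15" --twist '[0, 0, 0]' --claw '[0.9, 0.9, 0.9]'

```text
time_s: 10.68
tool_pos: [0.5252, 0.175, 0.1049]
ee_rot: [[0.234, -0.972, 0.001], [-0.972, -0.234, 0.0], [-0.0, -0.001, -1.0]]
ft_force: [3.9, 3.4, 0.7]
opening: 0.0166
```

>>> move_arm --pt "0 0 0.05" --pt "0 0 0.1" --pt "0 0 0.1" --twist '[0, 0, 0]' --claw '[0.9, 0.9, 0.9]'

```text
time_s: 11.05
tool_pos: [0.5252, 0.175, 0.1039]
ee_rot: [[0.234, -0.972, 0.001], [-0.972, -0.234, 0.0], [-0.0, -0.001, -1.0]]
ft_force: [3.6, 3.2, 0.6]
opening: 0.0168
```

Run:
```python
from h import *
im,D=capture('side'); save('s5',im,(250,110,370,220),5)
s=robot.get_state();print(s['tool_pos'],s['ft_force'],s['wrist_torque'])
```

```text
[0.52515117 0.17501229 0.10386031] [3.69093056 4.44887295 0.25459422] [ 0.71883145 -0.65345331 -0.01678306]
```

View pics/s5.png

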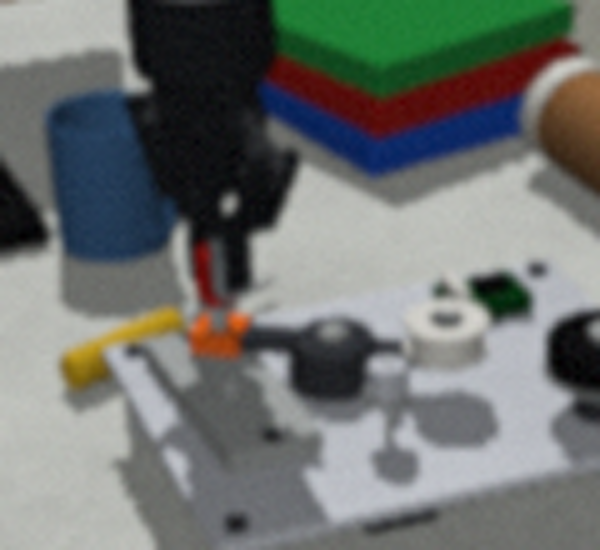

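>>> move_arm --pt "0 0 0.05" --pt "0 0 0.1" --pt "0 0 0.1" --twist '[0, 0, 0]' --claw '[0.9, 0.9, 0.9]'

```text
time_s: 11.48
tool_pos: [0.5253, 0.1751, 0.1037]
ee_rot: [[0.234, -0.972, 0.001], [-0.972, -0.234, 0.001], [-0.0, -0.001, -1.0]]
ft_force: [1.7, 3.9, 8.4]
opening: 0.017
```

>>> move_arm --pt "0 0 0.05" --pt "0 0 0.1" --pt "0 0 0.1" --twist '[0, 0, 0]' --claw '[0.9, 0.9, 0.9]'

```text
time_s: 11.85
tool_pos: [0.5255, 0.1751, 0.1034]
ee_rot: [[0.234, -0.972, 0.002], [-0.972, -0.234, 0.001], [-0.0, -0.002, -1.0]]
ft_force: [-0.2, 2.1, 16.7]
opening: 0.0173
```

```bash
cat > arc.py <<'E'
import numpy as np,sys
from rig import robot
s=robot.get_state(); R=s['ee_rot']; P=np.array([.5749,.1346])
p=s['tool_pos'][:2]-P; a=np.arctan2(p[1],p[0]); r=np.hypot(*p)
F=s['ft_force']; er=p/r; et=np.array([-er[1],er[0]])
print('ang',np.degrees(a)%360,'swing',a%(2*np.pi)-np.radians(141.9),'r',r,'z',s['tool_pos'][2],'Fr',F[:2]@er,'Ft',F[:2]@et,'Fz',F[2],'op',s['opening'],'t',s['time_s'])
def arc(das,r=.065):
    for da in das:
        d=r*np.array([np.cos(a+da)-np.cos(a),np.sin(a+da)-np.sin(a),0])
        print(round(da,3),(R.T@d*100).round(2)[:2])
if len(sys.argv)>1: arc(eval(sys.argv[1]))
E
python3 arc.py "np.arange(.04,.81,.04)"
```

```text
ang 140.65745602179024 swing -0.021686483520589217 r 0.06391626858428533 z 0.1034466854243726 Fr 1.4622677415508023 Ft -1.5176886280640618 Fz 16.705055463465968 op 0.017343315769174056 t 11.85
0.04 [0.16 0.2 ]
0.08 [0.33 0.4 ]
0.12 [0.51 0.59]
0.16 [0.69 0.78]
0.2 [0.88 0.95]
0.24 [1.08 1.12]
0.28 [1.29 1.28]
0.32 [1.5  1.43]
0.36 [1.71 1.57]
0.4 [1.94 1.71]
0.44 [2.17 1.83]
0.48 [2.4  1.95]
0.52 [2.64 2.06]
0.56 [2.88 2.15]
0.6 [3.12 2.24]
0.64 [3.37 2.32]
0.68 [3.62 2.38]
0.72 [3.87 2.44]
0.76 [4.13 2.49]
0.8 [4.39 2.53]
```

>>> move_arm --pt "0 0 -0.14" --pt "0.16 0.2 -0.14" --pt "0.33 0.4 -0.14" --pt "0.51 0.59 -0.14" --pt "0.69 0.78 -0.14" --pt "0.88 0.95 -0.14" --pt "0.88 0.95 -0.14" --twist '[0, 0, 0, 0, 0, 0, 0]' --claw '[0.9, 0.9, 0.9, 0.9, 0.9, 0.9, 0.9]'

```text
time_s: 12.72
tool_pos: [0.5188, 0.1645, 0.1038]
ee_rot: [[0.234, -0.972, 0.003], [-0.972, -0.234, 0.001], [-0.0, -0.003, -1.0]]
ft_force: [4.8, 4.1, 3.5]
opening: 0.0171
```

```bash
python3 arc.py
```

```text
ang 151.98426759520646 swing 0.17600367218852364 r 0.06355732837271441 z 0.10377234823955346 Fr -2.25615458162949 Ft -5.874950758349148 Fz 3.5121164328336856 op 0.017101225576578814 t 12.725
```

```bash
sed -i 's/r=.065)/r=.0642)/' arc.py; python3 arc.py "np.arange(.04,.45,.04)"
```

```text
ang 151.98426759520646 swing 0.17600367218852364 r 0.06355732837271441 z 0.10377234823955346 Fr -2.25615458162949 Ft -5.874950758349148 Fz 3.5121164328336856 op 0.017101225576578814 t 12.725
0.04 [0.2  0.17]
0.08 [0.4  0.32]
0.12 [0.61 0.47]
0.16 [0.82 0.62]
0.2 [1.04 0.75]
0.24 [1.26 0.87]
0.28 [1.49 0.99]
0.32 [1.73 1.09]
0.36 [1.97 1.19]
0.4 [2.21 1.28]
0.44 [2.45 1.35]
```

>>> move_arm --pt "0.2 0.17 0" --pt "0.4 0.32 0" --pt "0.61 0.47 0" --pt "0.82 0.62 0" --pt "1.04 0.75 0" --pt "1.26 0.87 0" --pt "1.49 0.99 0" --pt "1.73 1.09 0" --pt "1.97 1.19 0" --pt "1.97 1.19 0" --twist '[0, 0, 0, 0, 0, 0, 0, 0, 0, 0]' --claw '[0.9, 0.9, 0.9, 0.9, 0.9, 0.9, 0.9, 0.9, 0.9, 0.9]'

```text
time_s: 13.98
tool_pos: [0.5121, 0.1427, 0.1038]
ee_rot: [[0.233, -0.972, 0.003], [-0.972, -0.233, 0.001], [-0.001, -0.003, -1.0]]
ft_force: [4.7, 5.6, 2.7]
opening: 0.0172
```

```bash
python3 arc.py "np.arange(.02,.33,.02)"
python3 - <<'E'
from h import *
im,D=capture('side'); save('s6',im,(250,110,370,220),5)
im,D=capture('top'); save('t6',im,(230,100,345,235),4.4)
E
```

```text
ang 172.6322044253403 swing 0.53637815361816 r 0.06335078167331407 z 0.1037924459275896 Fr -3.951967176166432 Ft -6.151531181136454 Fz 2.7479163881303412 op 0.017221401682851 t 13.975
0.02 [0.12 0.04]
0.04 [0.24 0.09]
0.06 [0.36 0.13]
0.08 [0.49 0.16]
0.1 [0.61 0.2 ]
0.12 [0.73 0.23]
0.14 [0.86 0.26]
0.16 [0.98 0.29]
0.18 [1.11 0.31]
0.2 [1.24 0.33]
0.22 [1.36 0.35]
0.24 [1.49 0.37]
0.26 [1.62 0.39]
0.28 [1.75 0.4 ]
0.3 [1.87 0.41]
0.32 [2.   0.41]
```

View pics/s6.png

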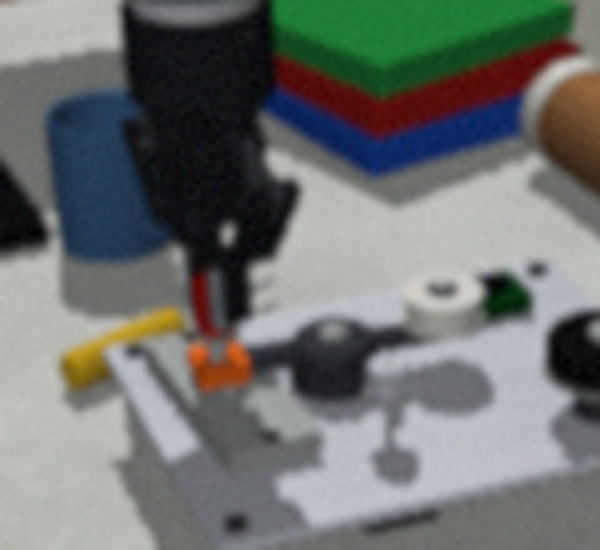

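View pics/t6.png

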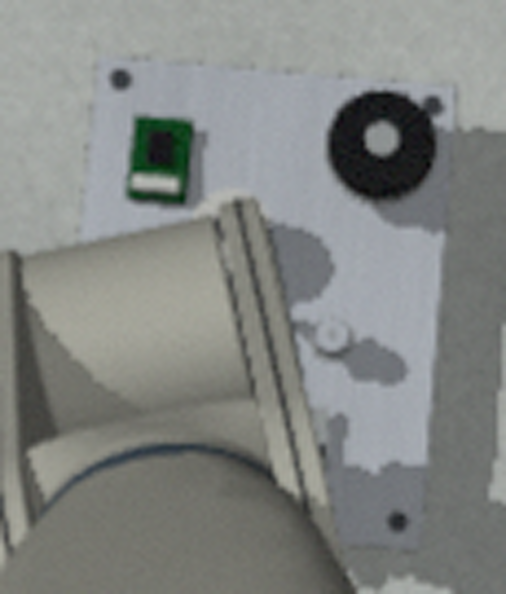

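>>> move_arm --pt "0.12 0.02 0.02" --pt "0.24 0.06 0.02" --pt "0.36 0.1 0.02" --pt "0.49 0.13 0.02" --pt "0.61 0.17 0.02" --pt "0.73 0.2 0.02" --pt "0.86 0.22 0.02" --twist '[0, 0, 0, 0, 0, 0, 0]' --claw '[0.9, 0.9, 0.9, 0.9, 0.9, 0.9, 0.9]'

```text
time_s: 14.95
tool_pos: [0.5117, 0.1342, 0.1037]
ee_rot: [[0.233, -0.972, 0.003], [-0.972, -0.233, 0.002], [-0.001, -0.003, -1.0]]
ft_force: [4.2, 7.9, 5.0]
opening: 0.0167
```

```bash
python3 arc.py "np.arange(.01,.17,.01)"
```

```text
ang 180.33249905605706 swing 0.6707736482978084 r 0.06317490885838474 z 0.1036526630519729 Fr -4.204746448492066 Ft -7.919875091180288 Fz 5.048325173708847 op 0.016735930124988006 t 14.95
0.01 [0.06 0.01]
0.02 [0.13 0.03]
0.03 [0.19 0.04]
0.04 [0.25 0.05]
0.05 [0.31 0.07]
0.06 [0.38 0.08]
0.07 [0.44 0.09]
0.08 [0.5 0.1]
0.09 [0.57 0.11]
0.1 [0.63 0.11]
0.11 [0.7  0.12]
0.12 [0.76 0.13]
0.13 [0.82 0.14]
0.14 [0.89 0.14]
0.15 [0.95 0.15]
0.16 [1.01 0.15]
```

>>> move_arm --pt "0.06 -0.03 0.02" --pt "0.13 -0.02 0.02" --pt "0.19 -0.01 0.02" --pt "0.25 0 0.02" --pt "0.31 0.02 0.02" --twist '[0, 0, 0, 0, 0]' --claw '[0.9, 0.9, 0.9, 0.9, 0.9]'

```text
time_s: 15.58
tool_pos: [0.5117, 0.1309, 0.103]
ee_rot: [[0.233, -0.972, 0.002], [-0.972, -0.233, 0.001], [-0.001, -0.002, -1.0]]
ft_force: [4.5, 7.1, 1.8]
opening: 0.0173
```

```bash
python3 arc.py "np.arange(.01,.09,.01)"
```

```text
ang 183.3974065777071 swing 0.7242663758197412 r 0.06327715937274739 z 0.1030066570244344 Fr -4.886780534177945 Ft -6.784443817930967 Fz 1.8139188823752246 op 0.017258487537515507 t 15.575
0.01 [0.06 0.01]
0.02 [0.13 0.02]
0.03 [0.19 0.03]
0.04 [0.25 0.04]
0.05 [0.32 0.05]
0.06 [0.38 0.06]
0.07 [0.44 0.06]
0.08 [0.51 0.07]
```

>>> move_arm --pt "0.06 0 0.05" --pt "0.13 -0.02 0.1" --pt "0.13 -0.02 0.1" --twist '[0, 0, 0]' --claw '[0.9, 0.9, 0.9]'

```text
time_s: 15.95
tool_pos: [0.5119, 0.1295, 0.1019]
ee_rot: [[0.233, -0.972, 0.001], [-0.972, -0.233, 0.001], [-0.001, -0.001, -1.0]]
ft_force: [3.1, 5.7, 1.7]
opening: 0.0172
```

```bash
python3 arc.py "np.arange(.01,.09,.01)"
```

```text
ang 184.60973478385316 swing 0.7454254946317862 r 0.06323863505848636 z 0.10186038522299372 Fr -3.5965053360199812 Ft -5.437827104434184 Fz 1.670760740721151 op 0.017206591138773993 t 15.95
0.01 [0.06 0.01]
0.02 [0.13 0.02]
0.03 [0.19 0.03]
0.04 [0.25 0.03]
0.05 [0.32 0.04]
0.06 [0.38 0.05]
0.07 [0.45 0.05]
0.08 [0.51 0.06]
```

>>> move_arm --pt "0.04 -0.02 0.05" --pt "0.06 -0.03 0.1" --pt "0.06 -0.03 0.15" --pt "0.06 -0.03 0.2" --pt "0.06 -0.03 0.2" --twist '[0, 0, 0, 0, 0]' --claw '[0.9, 0.9, 0.9, 0.9, 0.9]'

```text
time_s: 16.58
tool_pos: [0.512, 0.129, 0.0997]
ee_rot: [[0.233, -0.972, 0.0], [-0.972, -0.233, 0.001], [-0.001, -0.0, -1.0]]
ft_force: [2.3, 6.5, 1.4]
opening: 0.0171
```

```bash
python3 arc.py
```

```text
ang 185.04503775055 swing 0.7530229646443454 r 0.06316588771325372 z 0.09974766484534021 Fr -2.8919788651827285 Ft -6.247378883796421 Fz 1.4467325020665238 op 0.01713987382530359 t 16.575
```

>>> move_arm --pt "0 -0.02 0.1" --pt "0 -0.02 0.2" --pt "0 -0.02 0.3" --pt "0 -0.02 0.4" --pt "0 -0.02 0.4" --twist '[0, 0, 0, 0, 0]' --claw '[0.9, 0.9, 0.9, 0.9, 0.9]'

```text
time_s: 17.2
tool_pos: [0.5121, 0.1291, 0.0957]
ee_rot: [[0.233, -0.972, -0.0], [-0.972, -0.233, 0.001], [-0.001, -0.0, -1.0]]
ft_force: [2.4, 6.3, 0.5]
opening: 0.0173
```

```bash
python3 arc.py
```

```text
ang 184.99000173431656 swing 0.7520624049538909 r 0.06308586115559371 z 0.09567217302716163 Fr -2.9344608804776304 Ft -6.091509090447476 Fz 0.5109790124667273 op 0.017279980336580292 t 17.2
```

>>> move_arm --pt "0 -0.02 0.1" --pt "0 -0.02 0.2" --pt "0 -0.02 0.3" --pt "0 -0.02 0.35" --pt "0 -0.02 0.4" --pt "0 -0.02 0.4" --twist '[0, 0, 0, 0, 0, 0]' --claw '[0.9, 0.9, 0.9, 0.9, 0.9, 0.9]'

```text
time_s: 17.95
tool_pos: [0.5122, 0.1292, 0.0919]
ee_rot: [[0.233, -0.972, -0.0], [-0.972, -0.233, 0.001], [-0.001, 0.0, -1.0]]
ft_force: [1.0, 7.9, 4.0]
opening: 0.0169
```

```bash
python3 arc.py
```

```text
ang 184.92232654928128 swing 0.7508812501531286 r 0.06295976533333889 z 0.09187940687062651 Fr -1.6505615313456685 Ft -7.798627140964477 Fz 3.982070548411709 op 0.016946459013835093 t 17.95
```

>>> move_arm --pt "0 0 0.05" --pt "0 0 0.1" --pt "0 0 0.1" --twist '[0, 0, 0]' --claw '[0.9, 0.9, 0.9]'

```text
time_s: 18.32
tool_pos: [0.5122, 0.1293, 0.0917]
ee_rot: [[0.233, -0.972, -0.0], [-0.972, -0.233, 0.001], [-0.001, -0.0, -1.0]]
ft_force: [-1.8, 7.5, 13.8]
opening: 0.0173
```

```bash
python3 arc.py
python3 - <<'E'
from h import *
im,D=capture('side'); save('s7',im,(270,140,330,195),10)
E
```

```text
ang 184.8658204824142 swing 0.7498950332389458 r 0.06290250677566618 z 0.09174970362423338 Fr 1.1376545865925285 Ft -7.57927992773679 Fz 13.838074852635964 op 0.017317891918447473 t 18.325
```

View pics/s7.png

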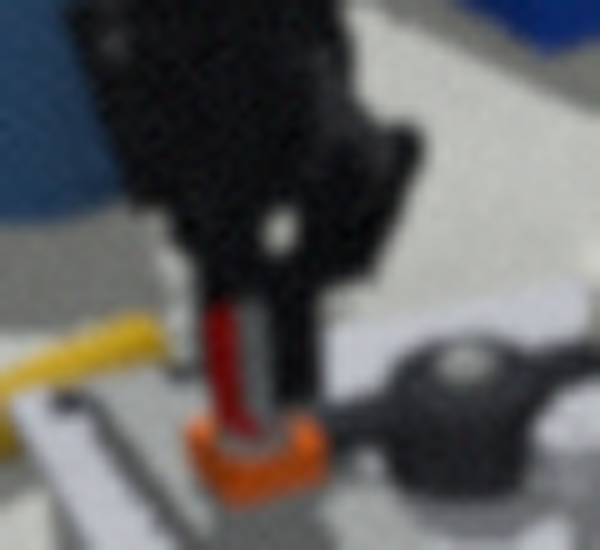

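>>> move_arm --pt "-0.04 0 -0.03" --pt "-0.08 0 -0.06" --pt "-0.12 0 -0.06" --pt "-0.12 0 -0.06" --twist '[0, 0, 0, 0]' --claw '[0.9, 0.9, 0.9, 0.9]'

```text
time_s: 18.88
tool_pos: [0.5121, 0.1301, 0.0918]
ee_rot: [[0.233, -0.972, 0.0], [-0.972, -0.233, 0.001], [-0.001, -0.0, -1.0]]
ft_force: [0.5, 5.0, 6.5]
opening: 0.017
```

```bash
python3 arc.py
```

```text
ang 184.0536836573608 swing 0.735720571665071 r 0.06299998719347104 z 0.0918292288258922 Fr -0.8243931840318945 Ft -4.940199991042538 Fz 6.543538910736894 op 0.01698098849789796 t 18.875
```

>>> move_arm --pt "-0.04 0 0" --pt "-0.07 0 0" --pt "-0.07 0 0" --twist '[0, 0, 0]' --claw '[0.9, 0.9, 0.9]'

```text
time_s: 19.25
tool_pos: [0.512, 0.1308, 0.0918]
ee_rot: [[0.233, -0.972, 0.0], [-0.972, -0.233, 0.001], [-0.001, -0.0, -1.0]]
ft_force: [1.2, 5.9, 6.8]
opening: 0.0171
```

```bash
python3 arc.py
```

```text
ang 183.45359611898712 swing 0.7252470683202628 r 0.0630527252607947 z 0.0918253904678095 Fr -1.5540327912223049 Ft -5.783173224224685 Fz 6.769256355540526 op 0.01706491504575884 t 19.25
```

>>> move_arm --pt "-0.04 0 0" --pt "-0.08 0 0" --pt "-0.08 0 0" --twist '[0, 0, 0]' --claw '[0.9, 0.9, 0.9]'

```text
time_s: 19.62
tool_pos: [0.5119, 0.1311, 0.0918]
ee_rot: [[0.234, -0.972, 0.0], [-0.972, -0.234, -0.0], [0.0, -0.0, -1.0]]
ft_force: [1.7, 2.6, 7.0]
opening: 0.0172
```

```bash
python3 arc.py
```

```text
ang 183.2076768050929 swing 0.7209549665985628 r 0.06308408981552242 z 0.09180844629001464 Fr -1.8217106301076993 Ft -2.520689198286617 Fz 6.958113259838712 op 0.017158746510957126 t 19.625
```

>>> move_arm --pt "-0.03 0 0" --pt "-0.03 0 0" --pt "-0.03 0 0" --pt "-0.03 0 0" --pt "-0.03 0 0" --pt "-0.03 0 0" --twist '[0, 0, 0, 0, 0, 0]' --claw '[0.9, 0.77, 0.74, 0.7, 0.62, 0.55]'

```text
time_s: 20.38
tool_pos: [0.5115, 0.1314, 0.0913]
ee_rot: [[0.234, -0.972, -0.0], [-0.972, -0.234, -0.0], [0.0, 0.0, -1.0]]
ft_force: [-0.7, 0.4, -0.7]
opening: 0.0384
```

```bash
python3 arc.py
python3 - <<'E'
from h import *
im,D=capture('side'); save('s8',im,(270,140,330,195),10)
E
```

```text
ang 182.9089516552073 swing 0.7157412291745455 r 0.06350547498005205 z 0.09133304608250911 Fr 0.6985870177266607 Ft -0.4057443220519016 Fz -0.6783202681489083 op 0.03839121661292319 t 20.375
```

View pics/s8.png

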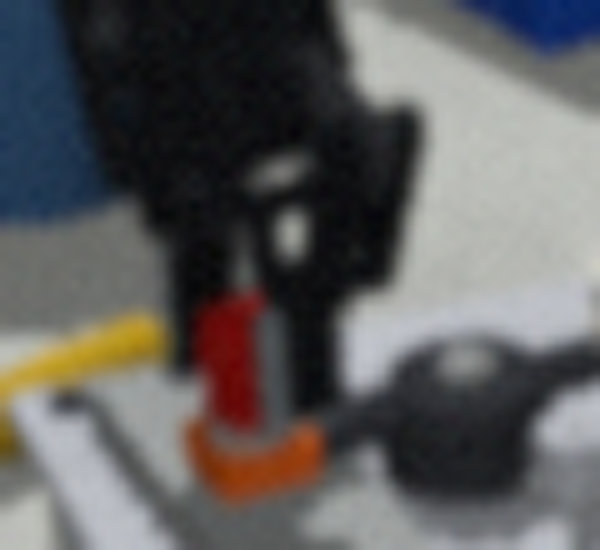

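The gripper is open, the pin stands with its collar on the eye, and the wheel stays back. Withdrawing straight up, then aside for a clear view.

>>> move_arm --pt "0 0 -1" --pt "0 0 -2.5" --pt "0 0 -5" --pt "0 0 -8" --pt "0 0 -11" --pt "0 0 -14" --twist '[0, 0, 0, 0, 0, 0]' --claw '[0.55, 0.55, 0.55, 0.55, 0.55, 0.55]'

```text
time_s: 21.18
tool_pos: [0.5117, 0.1314, 0.2337]
ee_rot: [[0.234, -0.972, 0.001], [-0.972, -0.234, 0.0], [0.0, -0.001, -1.0]]
ft_force: [0.6, 0.8, -0.2]
opening: 0.0385
```

>>> move_arm --pt "4 0 -1" --pt "8 0 -1" --pt "12 0 -1" --pt "16 0 -1" --pt "20 0 -1" --pt "24 0 -1" --pt "26 0 -1" --pt "26 0 -1" --twist '[0, 0, 0, 0, 0, 0, 0, 0]' --claw '[0.55, 0.55, 0.55, 0.55, 0.55, 0.55, 0.55, 0.55]'

```text
time_s: 22.18
tool_pos: [0.5725, -0.1222, 0.2421]
ee_rot: [[0.232, -0.973, 0.001], [-0.973, -0.232, 0.0], [0.0, -0.001, -1.0]]
ft_force: [-0.4, -0.3, -0.6]
opening: 0.0387
```

Run:
```python
from meas import *
im,D=capture('side'); save('s9',im)
t,Dt=capture('top'); save('t9',t); save('t9c',t,(230,100,345,235),4.4); save('s9c',im,(270,140,350,200),9)
hsv=cv2.cvtColor(t,cv2.COLOR_RGB2HSV).astype(int)
red=((hsv[:,:,0]<6)|(hsv[:,:,0]>174))&(hsv[:,:,1]>150)&(hsv[:,:,2]>80); red[:,:230]=0; red[:,345:]=0
P,u,v=cloud('top',Dt,red); print('red n',len(P),'zmax',P[:,2].max(),np.percentile(P[:,2],75),np.median(P,0))
hs=cv2.cvtColor(im,cv2.COLOR_RGB2HSV).astype(int); red=((hs[:,:,0]<6)|(hs[:,:,0]>174))&(hs[:,:,1]>150)&(hs[:,:,2]>80); red[:140]=0;red[200:]=0;red[:,:270]=0;red[:,350:]=0
P,u,v=cloud('side',D,red); print(len(P),np.percentile(P[:,2],[5,50,90,98]))
s=robot.get_state();print(s['time_s'],s['tool_pos'],s['ft_force'])
```

```text
red n 46 zmax 0.12222868909721754 0.11836447577530787 [0.50945161 0.13004609 0.1169282 ]
80 [0.09148783 0.10653771 0.11775131 0.11873739]
22.275 [ 0.57208315 -0.1206954   0.24170368] [-0.62734749  0.45345077  0.56840606]
```

View pics/s9.png

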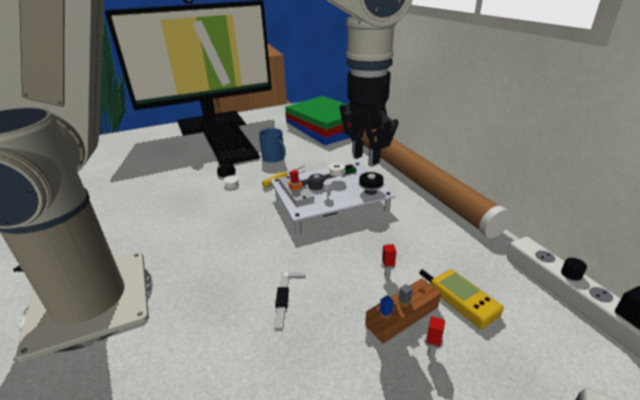

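View pics/t9.png

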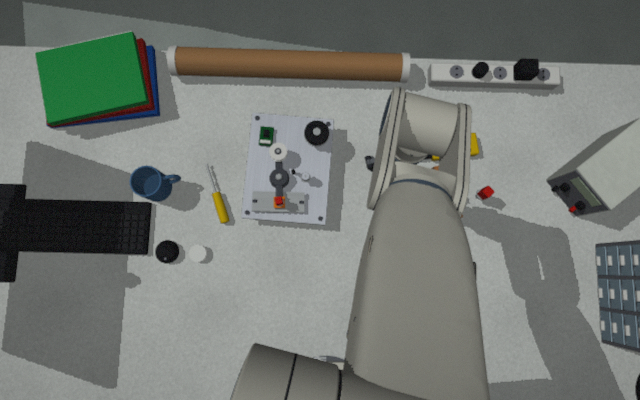

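View pics/s9c.png

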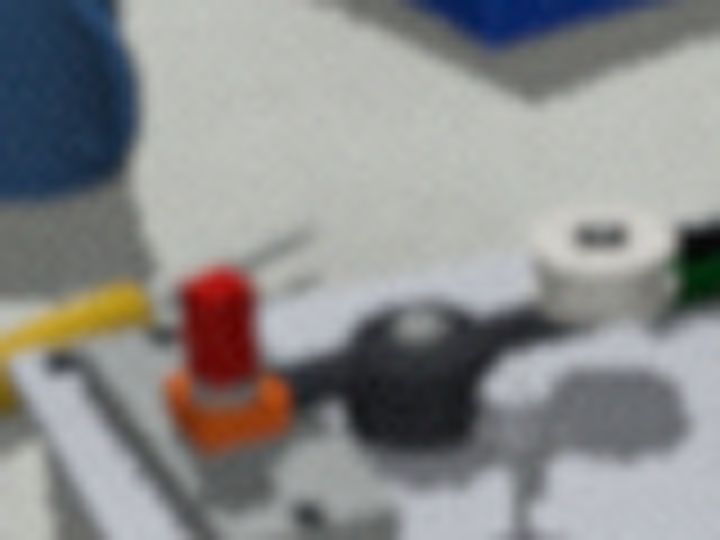

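The side view shows the pin upright in the eye at (294,177), with its collar on the orange block. The wheel is held back at (337,170). The blue and grey pins are still in the stand and the gripper is clear, so I'm handing in.

```bash
python3 -c "
from rig import order; print(order.close_job())"
```

```text
the job is handed in; nothing more can be done
None
```

The red-handled pin is fully home in the index plate and alone holds the tension wheel back. I handed the job in at about 22 s, with the gripper clear of everything.

I took the pin from the stand and started it in the orange eye. I then swung the arm with a light press (about 3–5 N) until the tip dropped into the hole at roughly 0.73–0.75 rad, which agrees with the hole seen in the top picture. I pushed it home, eased the spring load onto the hole wall, opened the gripper and lifted straight off.

**Checks:**
- **Depth:** at the end the pin was 12.1 mm below where its tip had first touched the plate (12 mm expected).
- **Handle height:** by depth reading the handle top is about 118 mm above the desk; 117 mm means fully home.
- **Wheel held:** after letting go, the wrist force was near zero and both pictures show the wheel still back.
- **Other things:** the blue and grey pins are still in the stand, and nothing else looks moved in the side view. The arm hid part of the stand area from above in the last picture.
- **Forces:** the highest wrist force I read was about 17 N, in the first touch on the index plate. Seating the collar briefly reached about 14 N. There was also a steady sideways load of 2–5 N towards the pivot during the swing, from a small arc-centre error, which I mostly took out before seating.

No final check failed. Earlier, the two cameras disagreed by a few millimetres on where the eye was, so I settled the last millimetres by feel.

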